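Tighten the display riser's bolt until the wrench breaks

TASK

The candle riser is being bolted to the shop table. Turn the long wrench with the jointed handle, which already sits on its bolt, clockwise seen from above until the bolt is tight and the handle breaks at its knuckle. Stop there, with the handle clearly bent but well short of its stop, let go of it, and do not move the short flat spanner on the other bolt.

Things in the scene. Friction and masses are not known exactly. Their poses are not given: they have to be found in the camera images.
- handle_grip (a point): Centre of the black round grip (26 mm dia., 100 mm long, level, axis 45 mm above the table, clear all round) of the long steel wrench. x axis: along the handle, away from the bolt; z up. Handle points to the robot's right; clockwise brings it nearer the robot. Knuckle pin: 125 mm from here towards the bolt; bolt axis 45 mm further, in line while the handle is straight. Wrench cannot lift off
- wrench_head (a joint): angle of bolt and wrench head, rad, growing clockwise seen from above. Starts at 0.05 to 0.30, is tight on its seat at 0.45, so has 9 to 23 degrees to go. Turns at about 2 N sideways at the grip; stays where left. The bolt is on the dark steel foot plate (110 x 150 x 8 mm), front edge, robot's right; behind it a post with a wooden disc and brass cup, 180 mm high
- wrench_handle (a joint): bend of the handle at the knuckle, rad: 0 is straight, growing clockwise seen from above. It stays straight until the bolt is tight and the sideways push at the grip exceeds about 6 N, then gives way at about that force; tripped from 0.14 rad (8 degrees), must not pass 0.50 rad (29 degrees); stop at 0.65. It stays where left, with no spring back
- spanner_tip (a point): outer end of the short flat plain steel spanner (100 mm long, 16 mm above the table) on the foot plate's other front bolt, 100 mm to the left of the wrench's bolt; it points to the front left, turns easily and must stay put

How it is judged:
At the end, for the whole second after the job is handed in: The bolt is tight (wrench head within 0.04 rad of its seat at 0.45 rad or beyond) and the handle is bent between 0.14 and 0.50 rad (8 to 29 degrees) at its knuckle (value of joint wrench_head above 0.41 rad and value of joint wrench_handle between 0.14 and 0.5 rad); the robot touches nothing.
It fails at once if the handle is bent past 0.50 rad, towards its stop (value of joint wrench_handle above 0.5 rad).
It fails at once if the end of the short spanner is moved by more than 20 mm (distance of spanner_tip from where it was at the start of the episode above 0.02 m).
It also fails if it takes over 38 s, if anything falls off the work surface, if the arm or the gripper's body presses on something with over 40 N, if the wrist force passes 120 N, or if a joint passes its speed limit or range.

ROBOT

A 6-joint arm with a two-finger parallel gripper is mounted at the origin on a cart in front of the work surface, level with it; the furniture and walls round the work are solid. World frame = base frame: x ahead of the robot, y to its left, z up, the work surface at z = 0. Lengths are in m, angles in rad, forces in N, time in s.
With the tool pointing down it reaches from about 0.35 to 0.975 m from the base axis. Payload 4.9 kg.
Tool frame: the origin (TCP) lies at the very end of the fingers, on their centre line; the grasp point (between the pads) lies 19 mm behind it; z points along the fingers, y is the line along which they close (so a half turn about z gives the same grasp; the last joint's range is limited). The gripper opens to 85 mm and grips with 20 to 120 N. Pads are 22 mm wide; open, the fingers measure 114 mm over their backs; the gripper's body (76 mm by 85 mm) begins 54 mm behind the grasp point. The pads swing forward as they close: fully open they stand 13 mm farther back than shut.
Start: joints at [1.191, 0.053, 1.613, -0, 1.476, -0.119], TCP at [0.161, 0.604, 0.231] pointing down, gripper open.
Joint ranges: [-3.01, 3.01], [-1.01, 2.22], [0.06, 2.58], [-1.02, 4.17], [0.09, 2.62], [-3.14, 3.14]. Speed limits (rad/s): [2.57, 2.57, 3.14, 3.14, 3.14, 3.14].

INTERFACE

Orientations are given as a rotation vector (axis times angle).
In Python, from station import ctrl, imaging gives the robot as it stands.
- The arm moves only by the tool play_rows, never from a script. Its argument "series" is a list of rows, each a list of 3 entries, a list of its own where there are three numbers: the opening, from 0 (shut) to 1 (fully open), then the shift along the tool's x, y, z each as a share of 0.05 m, from -1 to 1, then the turn, a rotation vector about the tool's x, y, z each as a share of 8 degrees, from -1 to 1. In form: [[grip, [dx, dy, dz], [ax, ay, az]], ...]. A call has 1 to 8 rows; each row shifts and turns the commanded pose from where the row before left it, along the tool's axes as they then stand; what a row does not reach is not made up. A row lasts 1/8 s, in which the tool goes at most 62.5 mm and 10.7 degrees, less where a joint would pass 70% of its speed; a pose out of reach is approached as far as the arm can. A call with a number of a shift or a turn outside -1 to 1 is refused whole. A call with a gripper value outside its range is refused whole. The fingers move at their own pace and stop on an object; "force" is the grip in N (left out, the last holds). Time passes only in rows, so rows that do not move let the fingers close. It gives the time, the measured TCP pose, the force, the opening and the grip force at its end, in the units of the state.
- ctrl.get_obs(): the state, without advancing time (a new reading comes with each control period).
- imaging.get_image(name): name is "side" or "top" or "wrist"; returns a dict with "color" (400x640x3 uint8, blue, green, red), "fx", "fy", "cx", "cy" (pixels), "extrinsics" (4x4, takes a point from world to camera coordinates); the wrist camera has in their place "hand_eye" (4x4, takes a point from camera to tool coordinates, whose origin is the TCP and whose axes are the flange's). Camera axes: x right, y down, z forward; pixel columns grow to the right and rows downward; lengths in m; the calibration is good to about 2 mm. A picture is of the moment at which its call begins: read the wrist's pose just before it. There is no depth.
- ctrl.finish_job(): hands the job in; it is judged then, once.
The state is a dict: "t": time; "q": joint angles; "dq": joint speeds; "effort": joint torques, N m; "tool_pos": TCP position; "tool_rot": TCP orientation; "contact_force": force on the tool from outside, world axes, zero at the start; "wrist_torque": the same for the moment, N m; "opening": finger opening in m; "grip_force": force on a finger pad.
Only numpy, scipy, OpenCV 4.12 (cv2) and the standard library are available. Lean on these libraries where they do the work, as an engineer would, in place of code of your own. Each camera call takes 0.05 s, during which the arm holds its last target. There are 200 camera calls.

## Working session

There is one attempt and no reset: what is moved stays moved. The work goes in short steps, Python scripts to look and compute and a tool call to move; the robot and the scene stay as the last step left them, time stands still between calls to the robot, and variables do not carry over. Pictures are saved under pics/ and viewed, at most 10 in all, crops included, and the job is handed in when it is done.

Besides the shell and the picture viewer there is one more tool, called after "Call:" as name(argument=value, ...), one argument or row to a line, values as JSON. play_rows: Moves the arm, as the interface text tells. Shift numbers are shares of 0.05 m and turn numbers shares of 8 degrees, none past 1 either way. Its arguments: {"type":"object","properties":{"series":{"type":"array"},"force":{"type":"number"}},"required":["series"]}

```bash
mkdir -p pics
python3 - <<'E'
from station import ctrl, imaging
import cv2,numpy as np
o=ctrl.get_obs();print({k:np.round(v,3) for k,v in o.items()})
for n in("top","side"):
    d=imaging.get_image(n);cv2.imwrite(f"pics/{n}0.png",d["color"]);print(n,d["fx"],d["fy"],d["cx"],d["cy"],np.round(d["extrinsics"],4).tolist())
E
```

```text
{'t': np.float64(0.0), 'q': array([ 1.191,  0.053,  1.614,  0.   ,  1.476, -0.119]), 'dq': array([ 0.002,  0.001, -0.001,  0.   , -0.   , -0.001]), 'effort': array([-3.0000e-03, -3.9368e+01, -3.7017e+01, -0.0000e+00,  7.0000e-03,
       -0.0000e+00]), 'tool_pos': array([0.161, 0.603, 0.23 ]), 'tool_rot': array([-4.090e-01, -3.114e+00,  3.000e-03]), 'contact_force': array([-0.38 , -1.219, -0.414]), 'wrist_torque': array([-0.009, -0.022,  0.005]), 'grip_force': np.float64(0.0), 'opening': np.float64(0.085)}
top 387.9696470328939 387.9696470328939 315.7141290588458 204.39222148031078 [[-0.0184, -0.9998, -0.0024, 0.093], [-0.9932, 0.0185, -0.1148, 0.6048], [0.1148, 0.0002, -0.9934, 0.8418], [0.0, 0.0, 0.0, 1.0]]
side 457.7955251110548 457.7955251110548 313.9734509355959 192.21722436319922 [[0.8161, -0.5777, -0.0176, -0.4424], [-0.382, -0.5163, -0.7665, 0.2965], [0.4337, 0.6323, -0.642, 0.5814], [0.0, 0.0, 0.0, 1.0]]
```

View pics/top0.png

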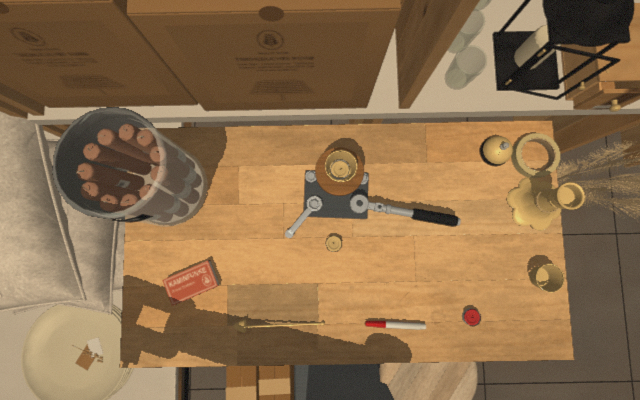

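View pics/side0.png

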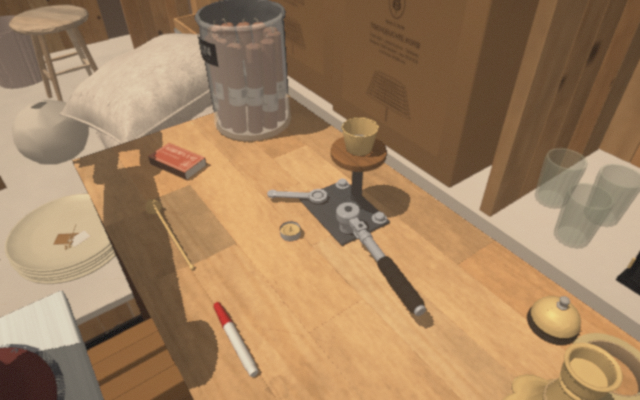

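```bash
python3 - <<'E'
import cv2,numpy as np
a=cv2.imread("pics/top0.png")[170:250,280:480];cv2.imwrite("pics/c0.png",cv2.resize(a,None,fx=4,fy=4,interpolation=cv2.INTER_CUBIC))
E
cat > h.py <<'E'
import numpy as np
K=dict(top=(387.97,315.714,204.392,[[-0.0184,-0.9998,-0.0024,0.093],[-0.9932,0.0185,-0.1148,0.6048],[0.1148,0.0002,-0.9934,0.8418]]),
 side=(457.796,313.973,192.217,[[0.8161,-0.5777,-0.0176,-0.4424],[-0.382,-0.5163,-0.7665,0.2965],[0.4337,0.6323,-0.642,0.5814]]))
def xyz(n,u,v,z):
    f,cx,cy,E=K[n];E=np.array(E);R,t=E[:,:3],E[:,3]
    d=R.T@[(u-cx)/f,(v-cy)/f,1];c=-R.T@t
    return c+d*(z-c[2])/d[2]
E
```

```text
(no output)
```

View pics/c0.png

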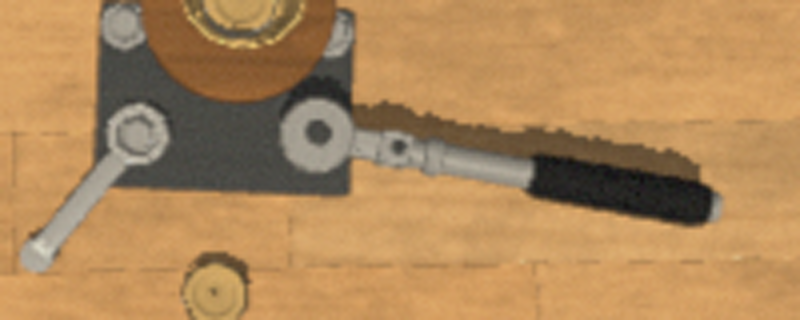

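The wrench: bolt at crop (319,132), knuckle (400,148), black grip from (530,172) to (714,203); the spanner tip is at (36,252), with a tealight to its right.

Run:
```python
from h import *
P={k:xyz("top",280+u/4-.4,170+v/4-.4,z) for k,u,v,z in[("bolt",319,132,.045),("knuckle",400,148,.045),("g1",530,172,.045),("g2",714,203,.045),("boltL",137,132,.016),("tip",36,252,.016),("tea",215,292,.015)]}
for k in P:print(k,P[k].round(4))
b,n=P["bolt"],P["knuckle"];g=(P["g1"]+P["g2"])/2
print("grip",g,np.linalg.norm((g-b)[:2]),np.linalg.norm((n-b)[:2]),np.linalg.norm((P["g1"]-P["g2"])[:2]))
d=g-b;print("ang cw from -y",np.arctan2(-d[0],-d[1]))
p=P["boltL"]-b;print("plate dir",np.arctan2(p[0],p[1]))
print("side grip",xyz("side",402,284,.045))
```

```text
bolt [ 0.6075 -0.0158  0.045 ]
knuckle [ 0.5976 -0.0606  0.045 ]
g1 [ 0.5828 -0.1325  0.045 ]
g2 [ 0.5637 -0.2338  0.045 ]
boltL [0.6128 0.086  0.016 ]
tip [0.5447 0.1451 0.016 ]
tea [0.5201 0.0431 0.015 ]
grip [ 0.57325363 -0.18310988  0.045     ] 0.1708158531830269 0.04594675720011911 0.10308305696220647
ang cw from -y 0.20159496038699393
plate dir 0.05290157504239217
side grip [ 0.57451478 -0.1837819   0.045     ]
```

Call:
play_rows(
  series=[
    [0, [-0.6, -0.6, 0], [0, 0, 0]],
    [0, [-0.8, -0.8, 0], [0, 0, 0]],
    [0, [-0.8, -0.8, 0], [0, 0, 0]],
    [0, [-0.8, -0.8, 0], [0, 0, 0]],
    [0, [-0.8, -0.8, 0], [0, 0, 0]],
    [0, [-0.8, -0.8, 0], [0, 0, 0]],
    [0, [-0.8, -0.8, 0], [0, 0, 0]],
    [0, [-0.6, -0.6, 0], [0, 0, 0]],
  ],
)

```text
t: 1.1
tool_pos: [0.3742, 0.2347, 0.2309]
tool_rot: [-0.41, -3.115, 0.0]
contact_force: [0.7, 0.8, 0.2]
opening: -0.0001
grip_force: 0.0
```

Call:
play_rows(
  series=[
    [0, [-0.8, -0.8, 0], [0, 0, 0]],
    [0, [-0.8, -0.8, 0], [0, 0, 0]],
    [0, [-0.8, -0.8, 0], [0, 0, 0]],
    [0, [-0.8, -0.8, 0], [0, 0, 0]],
    [0, [-0.8, -0.8, 0], [0, 0, 0]],
    [0, [-0.8, -0.8, 0], [0, 0, 0]],
    [0, [-0.8, -0.8, 0], [0, 0, 0]],
    [0, [0, 0, 0], [0, 0, 0]],
  ],
)

```text
t: 2.1
tool_pos: [0.5726, -0.1092, 0.2301]
tool_rot: [-0.415, -3.112, 0.0]
contact_force: [0.1, 0.5, -0.6]
opening: 0.0002
grip_force: 0.0
```

Call:
play_rows(
  series=[
    [0, [-0.64, -0.69, 0], [0, 0, 0]],
    [0, [-0.64, -0.69, 0], [0, 0, 0]],
    [0, [0, 0, 0.6], [0, 0, 0]],
    [0, [0, 0, 0.8], [0, 0, 0]],
    [0, [0, 0, 0.8], [0, 0, 0]],
    [0, [0, 0, 0.8], [0, 0, 0]],
    [0, [0, 0, 0.6], [0, 0, 0]],
    [0, [0, 0, 0.5], [0, 0, 0]],
  ],
)

```text
t: 3.1
tool_pos: [0.6149, -0.1878, 0.0244]
tool_rot: [-0.407, -3.113, -0.001]
contact_force: [0.4, -0.1, -0.2]
opening: 0.0003
grip_force: 0.0
```

Run:
```python
from station import ctrl, imaging
import cv2,numpy as np
o=ctrl.get_obs();print(o["tool_pos"],o["contact_force"])
a=imaging.get_image("side")["color"][140:340,250:500]
cv2.imwrite("pics/s1.png",cv2.resize(a,None,fx=2,fy=2))
```

```text
[ 0.61489602 -0.18780849  0.02435976] [ 0.4469816  -0.08234198 -0.23538825]
```

View pics/s1.png

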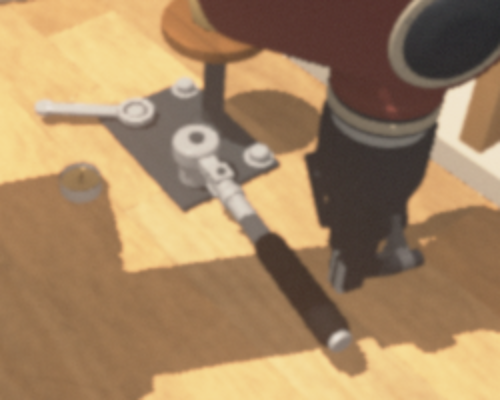

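The closed fingers stand behind the grip, about 40 mm off its axis, clear of everything. I will start pushing in small steps.

Call:
play_rows(
  series=[
    [0, [0.2, 0, 0], [0, 0, 0]],
    [0, [0.16, 0, 0], [0, 0, 0]],
    [0, [0.1, 0, 0], [0, 0, 0]],
    [0, [0.1, 0, 0], [0, 0, 0.2]],
    [0, [0, 0, 0], [0, 0, 0]],
  ],
)

```text
t: 3.78
tool_pos: [0.5892, -0.1822, 0.0272]
tool_rot: [0.453, 3.108, -0.0]
contact_force: [0.6, -0.5, 1.1]
opening: -0.0001
grip_force: 0.4
```

Call:
play_rows(
  series=[
    [0, [0.1, 0, 0], [0, 0, 0.2]],
    [0, [0.1, 0, 0], [0, 0, 0.2]],
    [0, [0.1, 0, 0], [0, 0, 0.2]],
    [0, [0.1, 0, 0], [0, 0, 0.2]],
  ],
)

```text
t: 4.28
tool_pos: [0.5699, -0.1757, 0.0263]
tool_rot: [0.627, 3.077, -0.001]
contact_force: [5.4, -4.8, -0.0]
opening: 0.0
grip_force: 3.3
```

Run:
```python
from station import ctrl, imaging
import cv2,numpy as np
o=ctrl.get_obs();print(o["tool_pos"],o["contact_force"])
t=imaging.get_image("top")["color"][170:270,300:480]
s=imaging.get_image("side")["color"][190:340,290:490]
o=ctrl.get_obs();print(o["tool_pos"],o["contact_force"])
cv2.imwrite("pics/m2.png",np.hstack([cv2.resize(t,(540,300)),cv2.resize(s,(260,195))[0:195] if 0 else cv2.copyMakeBorder(cv2.resize(s,(260,195)),0,105,0,0,cv2.BORDER_CONSTANT)]))
```

```text
[ 0.56992942 -0.17573421  0.02625547] [ 5.39885168 -4.7993279  -0.0259859 ]
[ 0.56983154 -0.17570852  0.02632163] [ 2.21398683 -3.47551393 -0.42226895]
```

View pics/m2.png

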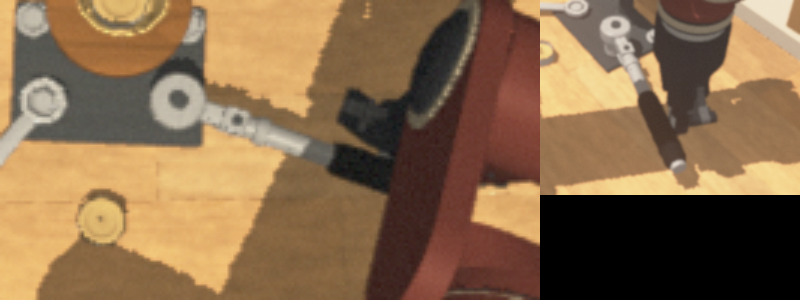

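The handle is straight in the top view (bolt 178,100; knuckle 237,121; grip start 331,160) and has turned about 0.17 rad. I will carry on.

Call:
play_rows(
  series=[
    [0, [0.1, 0, 0], [0, 0, 0.2]],
    [0, [0.1, 0, 0], [0, 0, 0.2]],
    [0, [0, 0, 0], [0, 0, 0]],
  ],
)

```text
t: 4.75
tool_pos: [0.5613, -0.1726, 0.0267]
tool_rot: [0.71, 3.058, -0.003]
contact_force: [2.6, -6.4, -0.8]
opening: 0.0002
grip_force: 2.4
```

Call:
play_rows(
  series=[
    [0, [0.1, 0, 0], [0, 0, 0.2]],
    [0, [0.1, 0, 0], [0, 0, 0.2]],
    [0, [0, 0, 0], [0, 0, 0]],
  ],
)

```text
t: 5.12
tool_pos: [0.5525, -0.1684, 0.0269]
tool_rot: [0.795, 3.037, -0.004]
contact_force: [2.4, -6.7, -0.6]
opening: -0.0
grip_force: 2.6
```

Call:
play_rows(
  series=[
    [0, [0.1, 0, 0], [0, 0, 0.2]],
    [0, [0.1, 0, 0], [0, 0, 0.2]],
    [0, [0, 0, 0], [0, 0, 0]],
  ],
)

```text
t: 5.5
tool_pos: [0.5437, -0.1635, 0.0269]
tool_rot: [0.88, 3.014, -0.004]
contact_force: [1.5, -6.3, 0.5]
opening: 0.0002
grip_force: 2.8
```

```bash
cat > look.py <<'E'
import sys
from station import ctrl, imaging
import cv2,numpy as np
o=ctrl.get_obs();print(o["tool_pos"],o["contact_force"],o["t"])
t=imaging.get_image("top")["color"][180:260,320:450]
cv2.imwrite(sys.argv[1],cv2.resize(t,None,fx=6,fy=6,interpolation=cv2.INTER_CUBIC))
E
python3 look.py pics/m3.png
```

```text
[ 0.54374426 -0.1634849   0.02690474] [ 1.53000877 -6.28575569  0.49533378] 5.5
```

View pics/m3.png

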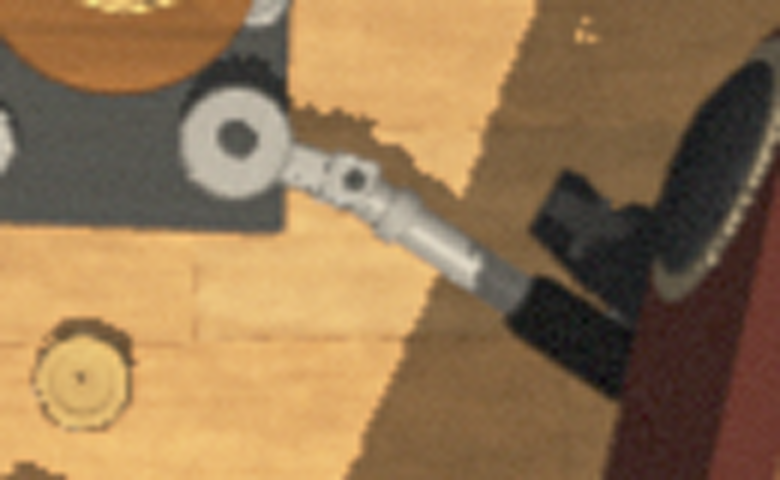

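In the crop, the bolt is at (238,139), the knuckle at (355,179) and the grip start at (521,299). That puts the head at 0.33 rad and the handle at about 0.62, so the bend is about 0.29 rad and mid-window. The head has stayed at the same angle as in the last picture, so it is seated. I will back off now.

Call:
play_rows(
  series=[
    [0, [-0.2, 0, 0], [0, 0, 0]],
    [0, [-0.4, 0, 0], [0, 0, 0]],
    [0, [-0.3, 0, 0], [0, 0, 0]],
    [0, [0, 0, -0.5], [0, 0, 0]],
    [0, [0, 0, -0.8], [0, 0, 0]],
    [0, [0, 0, -0.8], [0, 0, 0]],
    [0, [0, 0, -0.8], [0, 0, 0]],
    [0, [0, 0, -0.5], [0, 0, 0]],
  ],
)

```text
t: 6.55
tool_pos: [0.5821, -0.1862, 0.1987]
tool_rot: [0.88, 3.014, 0.001]
contact_force: [0.6, -0.1, 0.5]
opening: 0.0004
grip_force: 0.0
```

Call:
play_rows(
  series=[
    [0, [0, -0.6, 0], [0, 0, 0]],
    [0, [0, -0.8, 0], [0, 0, 0]],
    [0, [0, -0.8, 0], [0, 0, 0]],
    [0, [0, -0.5, 0], [0, 0, 0]],
    [0, [0, 0, 0], [0, 0, 0]],
  ],
)

```text
t: 7.18
tool_pos: [0.508, -0.3009, 0.1959]
tool_rot: [-0.884, -3.013, -0.002]
contact_force: [-0.1, -0.3, -0.1]
opening: 0.0001
grip_force: 0.0
```

```bash
python3 look.py pics/m4.png
```

```text
[ 0.50797407 -0.30085054  0.19588114] [-0.14526081 -0.2878906  -0.08372359] 7.175
```

View pics/m4.png

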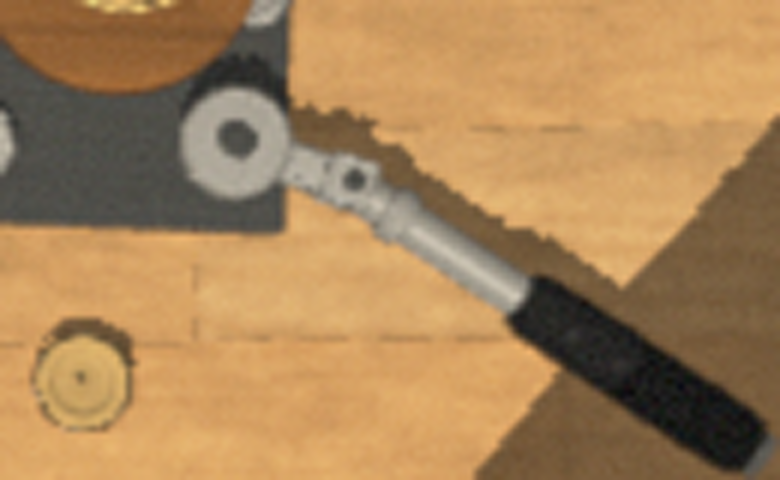

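The handle is clear of the robot, running from the knuckle (355,179) to the grip end (748,445). That is 0.595 rad against a head angle of 0.33, so the bend is about 0.27 rad. Now I'll hand in.

```bash
python3 -c "
from station import ctrl
print(ctrl.finish_job())"
```

```text
the job is handed in; nothing more can be done
None
```

The job is handed in, with no verdict returned: by the pictures the bolt is tight and the handle is bent about 0.27 rad (window 0.14 to 0.50), the robot is clear of everything, and it never went near the short spanner.

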